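# Crank the sample jar under the blue filling spout

## Task

On the blue filling slide, pull the stiff orange shutter fully open, fit the loose crank down over the square shaft in the well beneath it until it sits fully home, and wind it until the jar's mouth is centred under the blue spout (not the red one). Leave the crank on the shaft and let go; keep the jar upright on its carrier and do not shift or knock over the bottles, beaker and tub standing around.

Things in the scene. Friction and masses are not known exactly. Their poses are not given: they have to be found in the camera images.
- shutter_tab (a point): Centre of the upright grip tab of the orange shutter: 30 mm (x) by 10 mm thick (y) by 36 mm tall (its top 18 mm above this point, the shutter's flat plate 18 mm below). Axes are those of the filling slide: z up, -y is the way the shutter opens.
- shutter (a joint): Opening of the shutter in m: 0 covers the 60 mm square well; it slides to a stop at 0.075 (fully open), the tab moving along the -y axis of shutter_tab. Stiff: about 7 N of sliding friction; it stays where left and starts up to 0.015 open.
- shaft_tip (a point): Top centre of the upright steel square shaft, turning with it: 14 mm square, flats across x and y, top 8 mm a 10.5 mm pilot. It rises 33.5 mm from the floor of a 60 mm square open well, ending 4.5 mm below the top of the blue drive head (110 mm square, 85 mm high). With the crank home its hub stands on the well floor, crank_hub 11.5 mm above this point.
- drive (a joint): Angle of the square shaft in rad, growing clockwise seen from above; no end stop of its own. Friction about 0.2 N m; it stays where left; the crank has some 0.15 rad of play on it either way. A full clockwise turn moves the jar carrier 20 mm along the filling slide's +y (left as seen from the robot, away from the way the shutter opens); counter-clockwise moves it back.
- carrier (a joint): Position of the jar carrier along the slide's +y in m, range -0.075 to 0.075, near 0 at the start; driven only by the shaft's screw (0.02 m per turn).
- crank_hub (a point): Centre of the loose crank's steel hub, standing on the bench: 36 mm square, 90 mm tall, a 16 mm square hole through it along z, flats across x and y. +x points along the 75 mm arm (18 mm wide, 31 to 43 mm above this point); opposite, to -60 mm, a round counterweight (30 mm wide, 23 to 49 mm up). Its +y and -y faces are free to grasp over their full height. About 0.5 kg, balanced.
- crank_knob (a point): Point on the axis of the crank's red grip, 75 mm out along the crank's +x, 24 mm above the arm's top face and 67 mm above crank_hub. The grip is round, 24 mm in diameter, 46 mm tall (reaching 22 mm above this point), upright, and spins freely on its own axis. Axes as crank_hub.
- jar_mouth (a point): Centre of the open mouth (34 mm outside) of the glass jar, 62 mm wide and 86 mm tall, standing loose in the shallow aluminium carrier behind the drive head. z up.
- spout_blue_tip (a point): Lower end of the blue filling spout, 20 to 25 mm above the height of the jar's mouth; fixed over the carrier's line of travel. It and the red spout stand on opposite sides of the jar's starting place, 33 to 47 mm off; which is on which side varies.
- spout_red_tip (a point): Lower end of the red spout, otherwise alike; not the one wanted.
- amber: Amber bottle, 58 mm wide, 160 mm tall, between crank and filling slide; origin at the centre of its underside. Leave alone.
- beaker: Clear beaker, 72 mm wide, 85 mm tall, in front of the drive head; origin at the centre of its underside. Leave alone.
- jug: White jug, 84 mm wide, 190 mm tall, on the right; origin at the centre of its underside. Leave alone.
- tub: Clear tub with green lid, 66 mm wide, 75 mm tall, far left; origin at the centre of its underside. Leave alone.
Not all that is in view belongs to the job. What is shaped like the part that bears jar_mouth but purple or yellow is not meant.

How it is judged:
On the way, in this order (a step that is already met when the one before it is completed fails the run):
1. the shutter is pulled fully open (value of joint shutter above 0.062 m), for 0.2 s.
2. the crank sits fully home on the square shaft (horizontal distance between crank_hub and shaft_tip below 0.004 m and z of crank_hub in the frame of shaft_tip below 0.015 m and angle between crank_hub's own z axis and vertical below 0.09 rad and value of joint shutter above 0.062 m), for 0.2 s.
At the end, for the whole second after the job is handed in: Shutter open 62 mm or more; crank released, home on the shaft (within 4 mm of its axis, at most 3.5 mm up from the well floor, upright within 5 degrees); jar upright and still, its mouth centre within 5 mm horizontally of the blue spout's tip (all of step 2 and horizontal distance between jar_mouth and spout_blue_tip below 0.005 m and angle between jar_mouth's own z axis and vertical below 0.09 rad and velocity of joint carrier between -0.003 and 0.003 m/s); the robot touches nothing.
It fails at once if the amber bottle is shifted more than 30 mm or tipped (distance of amber from where it was at the start of the episode above 0.03 m or angle between amber's own z axis and vertical above 0.4 rad).
It fails at once if the beaker is shifted more than 30 mm or tipped (distance of beaker from where it was at the start of the episode above 0.03 m or angle between beaker's own z axis and vertical above 0.4 rad).
It fails at once if the white jug is shifted more than 30 mm or tipped (distance of jug from where it was at the start of the episode above 0.03 m or angle between jug's own z axis and vertical above 0.4 rad).
It fails at once if the green-lidded tub is shifted more than 30 mm or tipped (distance of tub from where it was at the start of the episode above 0.03 m or angle between tub's own z axis and vertical above 0.4 rad).
It fails at once if the jar is tipped (angle between jar_mouth's own z axis and vertical above 0.4 rad).
It also fails if it takes over 70 s, if anything falls off the work surface, if the arm or the gripper's body presses on something with over 40 N, if the wrist force passes 120 N, or if a joint passes its speed limit or range.

## Robot

A 6-joint arm with a two-finger parallel gripper is mounted at the origin on the work surface. World frame = base frame: x ahead of the robot, y to its left, z up, the work surface at z = 0. Lengths are in m, angles in rad, forces in N, time in s.
With the tool pointing down it reaches from about 0.425 to 0.95 m from the base axis. Payload 3.5 kg.
Tool frame: the origin (TCP) lies on the centre line of the jaws, within the pads' length; the fingertips stand 8 mm ahead of it and the grasp point (between the pads) lies 11 mm behind it; z points along the fingers, y is the line along which they close (so a half turn about z gives the same grasp; the last joint's range is limited). The gripper opens to 85 mm and grips with 20 to 120 N. Pads are 22 mm wide; open, the fingers measure 114 mm over their backs; the gripper's body (76 mm by 85 mm) begins 54 mm behind the grasp point. The pads swing forward as they close: fully open they stand 13 mm farther back than shut.
Start: joints at [1.118, 0.286, 1.577, -0, 1.279, -0.15], TCP at [0.201, 0.644, 0.239] pointing down, gripper open.
Joint ranges: [-2.77, 2.77], [-0.9, 2.22], [0.21, 2.48], [-1.53, 4.67], [0.24, 2.81], [-2.84, 2.84]. Speed limits (rad/s): [2.79, 2.79, 3.14, 3.14, 3.14, 3.14].

## Interface

Orientations are given as a unit quaternion [x, y, z, w].
In Python, from plant import ctrl gives the robot as it stands. The module is installed in compiled form; this text tells all that it offers.
- The arm moves only by the tool send_rows, never from a script. Its argument "steps" is a list of rows, each a list of 5 numbers: the shift along the tool's x, y, z in m, then the turn about the tool's z in degrees, then the opening, from -1 (shut) to 1 (fully open). A call has 1 to 12 rows; each row is the pose to reach, as a shift and turn from the pose commanded when the call began, along the tool's axes at that moment; what a row does not reach only later rows make up. A row lasts 1/10 s, in which the tool goes at most 50 mm and 8.59 degrees, less where a joint would pass 70% of its speed; a pose out of reach is approached as far as the arm can. A call with a gripper value outside its range is refused whole. The fingers move at their own pace and stop on an object; "squeeze" is the grip in N (left out, the last holds). Time passes only in rows, so rows that repeat a pose let the fingers close. It gives the time, the measured TCP pose, the force, the opening and the grip force at its end, in the units of the state.
- ctrl.get_state(): the state, without advancing time (a new reading comes with each control period).
- ctrl.read_camera(name): name is "side" or "top"; returns the picture (420x560x3 uint8, red, green, blue); there is no depth.
- ctrl.calibration(name): a dict with "intrinsics" (3x3 intrinsics, pixels), "extrinsics" (4x4, takes a point from world to camera coordinates). Camera axes: x right, y up, looking along -z (the intrinsics and any distortion apply to the point x, -y, -z); pixel columns grow to the right and rows downward; lengths in m; the calibration is good to about 2 mm. A picture is of the moment at which its call begins. calibration takes no time and is no camera call.
- ctrl.sign_off(): hands the job in; it is judged then, once.
The state is a dict: "time": time; "qpos": joint angles; "dq": joint speeds; "joint_efforts": joint torques, N m; "eef_pos": TCP position; "tcp_rot": TCP orientation; "contact_force": force on the tool from outside, world axes, zero at the start; "wrist_torque": the same for the moment, N m; "opening": opening from 0.0 (shut) to 1.0 (fully open); "finger_force": force on a finger pad.
Only numpy, scipy, OpenCV 4.12 (cv2) and the standard library are available. Lean on these libraries where they do the work, as an engineer would, in place of code of your own. Each camera call takes 0.05 s, during which the arm holds its last target. There are 200 camera calls.

## Working session

There is one attempt and no reset: what is moved stays moved. The work goes in short steps, Python scripts to look and compute and a tool call to move; the robot and the scene stay as the last step left them, time stands still between calls to the robot, and variables do not carry over. Pictures are saved under pics/ and viewed, at most 10 in all, crops included, and the job is handed in when it is done.

Besides the shell and the picture viewer there is one more tool, called by a JSON object that holds its "api" and its "payload". send_rows: Moves the arm, as the interface text tells. Its arguments: {"type":"object","properties":{"steps":{"type":"array","items":{"type":"array","items":{"type":"number"}}},"squeeze":{"type":"number"}},"required":["steps"]}

```bash
mkdir -p pics; python3 - <<'E'
from plant import ctrl
import cv2,numpy as np
for n in("side","top"):
    im=ctrl.read_camera(n); cv2.imwrite(f"pics/{n}0.png",cv2.resize(im[:,:,::-1],(800,600),interpolation=cv2.INTER_CUBIC))
    c=ctrl.calibration(n); print(n,c)
print(ctrl.get_state())
E
```

```text
side {'intrinsics': array([[390.34091914,   0.        , 275.1180897 ],
       [  0.        , 390.34091914, 212.8221636 ],
       [  0.        ,   0.        ,   1.        ]]), 'extrinsics': array([[ 0.99554783, -0.09259184,  0.01764257, -0.55336878],
       [ 0.05198431,  0.69548788,  0.7166549 , -0.12901173],
       [-0.07862659, -0.71254709,  0.69720478, -1.1406206 ],
       [ 0.        ,  0.        ,  0.        ,  1.        ]])}
top {'intrinsics': array([[497.66048773,   0.        , 277.6471593 ],
       [  0.        , 497.66048773, 204.11377016],
       [  0.        ,   0.        ,   1.        ]]), 'extrinsics': array([[ 8.03951713e-03, -9.99966681e-01,  1.41559102e-03,
         2.24805700e-03],
       [ 9.87292530e-01,  8.16228658e-03,  1.58703612e-01,
        -5.41570801e-01],
       [-1.58709879e-01,  1.21702028e-04,  9.87325255e-01,
        -1.38366165e+00],
       [ 0.00000000e+00,  0.00000000e+00,  0.00000000e+00,
         1.00000000e+00]])}
{'time': 0.1, 'qpos': array([ 1.11800356e+00,  2.87086436e-01,  1.57803813e+00, -1.47134375e-06,
        1.27863414e+00, -1.50010727e-01]), 'dq': array([ 0.00057617, -0.00079632, -0.0030811 ,  0.00128771, -0.00100183,
       -0.00129869]), 'joint_efforts': array([ 1.20077202e-03, -4.07292652e+01, -2.93698901e+01, -8.38134179e-05,
        3.42054533e-03,  3.71573492e-07]), 'eef_pos': array([0.20098834, 0.64376677, 0.23807518]), 'tcp_rot': array([ 1.50813088e-01,  9.88561702e-01, -1.03441712e-03, -3.20834629e-04]), 'contact_force': array([-1.06613508,  0.07940248,  0.08688314]), 'wrist_torque': array([-0.00950423,  0.04211537,  0.01287699]), 'finger_force': 0.0, 'opening': 1.004104301143489}
```

View pics/side0.png

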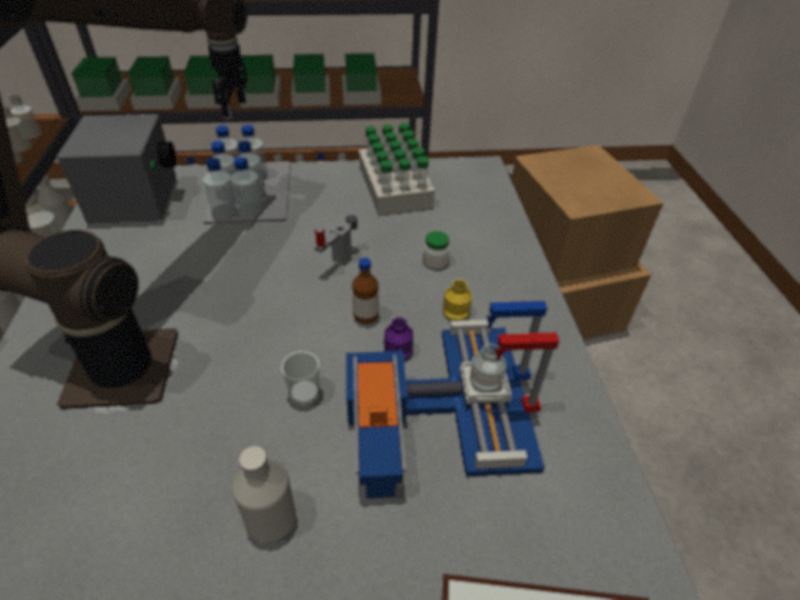

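View pics/top0.png

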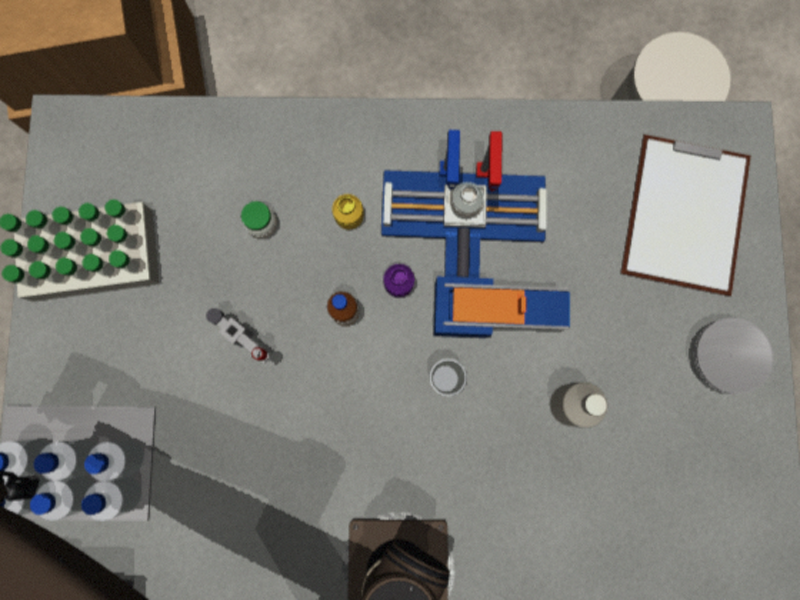

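The top view shows the slide at right of centre: shutter tab about (521,303), crank hub (235,330) with its knob at (260,353), and the blue spout on the +y (left) side.

Candidates for the jar are clear glass (467,197), yellow (347,210) and purple (399,279). I choose the clear glass one on the carrier. The only crank is at (235,330), and the shutter tab is the orange one at (521,303). Next is one close crop to check this.

```bash
cat > h.py <<'E'
from plant import ctrl
import cv2,numpy as np
def cal(n):
    c=ctrl.calibration(n); return np.array(c["intrinsics"]),np.array(c["extrinsics"])
def proj(n,p):
    K,E=cal(n); q=E[:3,:3]@np.array(p,float)+E[:3,3]; q=q*[1,-1,-1]; r=K@q; return r[:2]/r[2]
def ray(n,uv,z):
    K,E=cal(n); d=np.linalg.inv(K)@[uv[0],uv[1],1]; d=E[:3,:3].T@(d*[1,-1,-1]); o=-E[:3,:3].T@E[:3,3]
    return o+d*(z-o[2])/d[2]
def crop(im,x0,y0,x1,y1,s): return cv2.resize(im[y0:y1,x0:x1,::-1],None,fx=s,fy=s,interpolation=cv2.INTER_CUBIC)
def hcat(*a):
    H=max(i.shape[0] for i in a); return np.hstack([cv2.copyMakeBorder(i,0,H-i.shape[0],0,4,cv2.BORDER_CONSTANT) for i in a])
E
python3 - <<'E'
from h import *
im=ctrl.read_camera("top")
a=crop(im,260,85,405,240,3.5); b=crop(im,140,210,200,260,4)
cv2.imwrite("pics/c1.png",hcat(a,b))
im=ctrl.read_camera("side")
a=crop(im,235,205,385,350,3.5); b=crop(im,215,145,265,190,5)
cv2.imwrite("pics/c2.png",hcat(a,b))
E
```

```text
(no output)
```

View pics/c1.png

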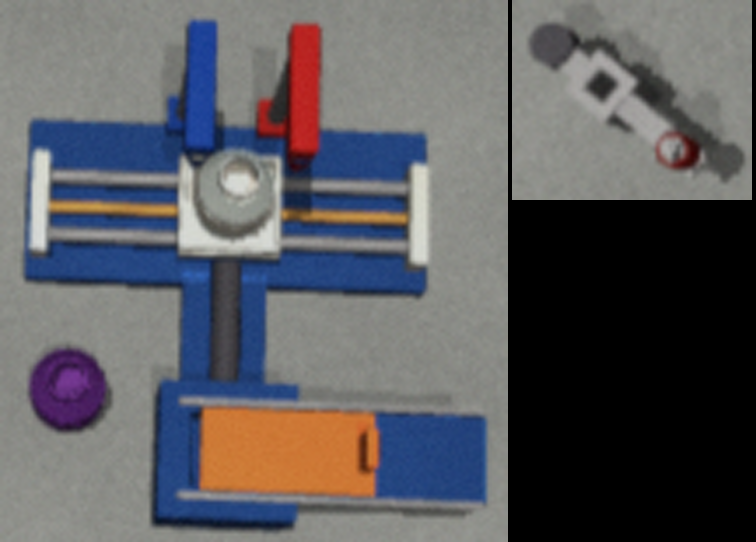

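View pics/c2.png

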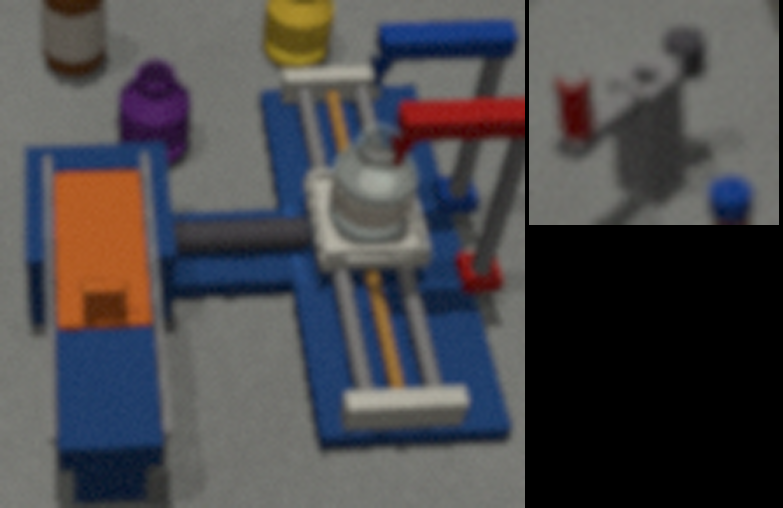

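```bash
python3 - <<'E'
from h import *
np.set_printoptions(precision=4,suppress=True)
T=lambda x,y,z:ray("top",(260+x/3.5,85+y/3.5),z)
C=lambda x,y,z:ray("top",(140+(x-512)/4,210+y/4),z)
S=lambda x,y,z:ray("side",(235+x/3.5,205+y/3.5),z)
S2=lambda x,y,z:ray("side",(215+(x-529)/5,145+y/5),z)
yaw=lambda a,b:np.degrees(np.arctan2(*(a-b)[[1,0]]))-90
print("head",[T(*p,.085) for p in((160,382),(153,524),(298,385),(295,527))])
h=np.mean([T(*p,.085) for p in((160,382),(153,524),(298,385),(295,527))],0);print(h)
print("yaw base",yaw(T(35,120,.015),T(425,135,.015)),yaw(T(25,278,.015),T(425,293,.015)),"rods",yaw(T(50,178,.04),T(410,188,.04)),yaw(T(50,234,.04),T(410,244,.04)))
print("side head",[S(*p,.085) for p in((27,148),(172,147),(36,325))])
print("tab",T(371,448,.122), "plate edge",T(375,410,.086),T(375,494,.086),T(201,408,.086),T(201,488,.086), "tabside",S(105,292,.122))
print("jar mouth",T(240,178,.12),"spouts",T(200,155,.14),T(300,160,.14))
hub=C(603,86,.09);kn=C(678,150,.134);cw=C(550,43,.094)
print("hub",hub,"knob",kn,"cw",cw,np.degrees(np.arctan2(*(kn-cw)[[1,0]])),np.linalg.norm(kn-hub),np.linalg.norm(cw-hub))
print("hub side",S2(645,75,.09),"knob",S2(575,85,.134))
print([ray("top",(u/1.4286,v/1.4286),z) for u,v,z in((340,300,.16),(447,377,.085),(584,404,.19),(257,213,.075),(399,275,.08))])
E
```

```text
head [array([ 0.5637, -0.0715,  0.085 ]), array([ 0.45  , -0.0658,  0.085 ]), array([ 0.5621, -0.1815,  0.085 ]), array([ 0.4486, -0.1776,  0.085 ])]
[ 0.5061 -0.1241  0.085 ]
yaw base -1.8052362329813434 -1.7227581029051038 rods -1.1625062169487848 -1.1566289891930097
side head [array([ 0.4588, -0.0717,  0.085 ]), array([ 0.5718, -0.0795,  0.085 ]), array([ 0.4596, -0.2342,  0.085 ])]
tab [ 0.5065 -0.2321  0.122 ] plate edge [ 0.5423 -0.2423  0.086 ] [ 0.4751 -0.2409  0.086 ] [ 0.5427 -0.104   0.086 ] [ 0.4787 -0.1037  0.086 ] tabside [ 0.5076 -0.2363  0.122 ]
jar mouth [ 0.722 -0.133  0.12 ] spouts [ 0.7343 -0.0997  0.14  ] [ 0.7309 -0.1779  0.14  ]
hub [0.4552 0.3217 0.09  ] knob [0.4086 0.26   0.134 ] cw [0.4842 0.3585 0.094 ] -127.49856425011468 0.08891552088003786 0.046987116880757886
hub side [0.4565 0.3197 0.09  ] knob [0.4119 0.2524 0.134 ]
[array([0.5063, 0.1106, 0.16  ]), array([ 0.3703, -0.0909,  0.085 ]), array([ 0.321 , -0.3235,  0.19  ]), array([0.6931, 0.2868, 0.075 ]), array([0.5686, 0.0023, 0.08  ])]
```

```bash
cat >> h.py <<'E'
from scipy.spatial.transform import Rotation as R
np.set_printoptions(precision=4,suppress=True)
def go(x,y,z,yaw):
    "yaw = world angle (deg) of tool x axis, tool down"
    s=ctrl.get_state(); A=R.from_quat(s["tcp_rot"]).as_matrix()
    d=A.T@(np.array([x,y,z])-s["eef_pos"]); cy=np.degrees(np.arctan2(A[1,0],A[0,0]))
    t=-((yaw-cy+180)%360-180); print("shift",d*1000,"mm turn",t,"cur",s["eef_pos"],cy,"t",s["time"])
E
python3 - <<'E'
from h import *
go(.45,.40,.235,178.4)
go(.507,-.234,.235,178.4)
go(.507,-.234,.106,178.4)
E
```

```text
shift [-310.3339 -158.5873    3.5792] mm turn -15.751621575810873 cur [0.2011 0.6439 0.2384] 162.64837842418913 t 0.2
shift [-553.821  -746.7356    4.4236] mm turn -15.751621575810873 cur [0.2011 0.6439 0.2384] 162.64837842418913 t 0.2
shift [-553.8511 -746.5379  133.4235] mm turn -15.751621575810873 cur [0.2011 0.6439 0.2384] 162.64837842418913 t 0.2
```

{"api": "send_rows", "payload": {"steps": [[-0.31,-0.159,0.003,-15.75,1],[-0.31,-0.159,0.003,-15.75,1],[-0.31,-0.159,0.003,-15.75,1],[-0.31,-0.159,0.003,-15.75,1],[-0.31,-0.159,0.003,-15.75,1],[-0.31,-0.159,0.003,-15.75,1],[-0.31,-0.159,0.003,-15.75,1],[-0.554,-0.747,0.003,-15.75,1],[-0.554,-0.747,0.003,-15.75,1],[-0.554,-0.747,0.003,-15.75,1],[-0.554,-0.747,0.003,-15.75,1],[-0.554,-0.747,0.003,-15.75,1]]}}

```text
time: 1.4
eef_pos: [0.472, 0.1492, 0.2363]
tcp_rot: [0.014, 1.0, -0.0, 0.0]
contact_force: [1.6, -1.1, 0.4]
opening: 1.0
finger_force: 0.0
```

```bash
python3 - <<'E'
from h import *
go(.507,-.234,.235,178.4)
E
```

```text
shift [ -45.5228 -382.1135    1.3146] mm turn 0.02210529958540519 cur [0.472  0.1492 0.2363] 178.4221052995854 t 1.4
```

{"api": "send_rows", "payload": {"steps": [[-0.045,-0.37,0.0,0,1],[-0.045,-0.37,0.0,0,1],[-0.045,-0.37,0.0,0,1],[-0.045,-0.37,0.0,0,1],[-0.045,-0.37,0.0,0,1],[-0.045,-0.37,0.0,0,1],[-0.045,-0.37,0.0,0,1],[-0.045,-0.37,0.0,0,1],[-0.045,-0.37,0.0,0,1],[-0.045,-0.37,0.0,0,1]]}}

```text
time: 2.4
eef_pos: [0.5067, -0.22, 0.2359]
tcp_rot: [0.014, 1.0, 0.001, -0.0]
contact_force: [0.5, 0.5, -0.2]
opening: 1.0
finger_force: 0.0
```

```bash
python3 - <<'E'
from h import *
go(.507,-.234,.235,178.4)
for z in (.122,.126): print(z,[proj("top",(.507,y,z)) for y in (-.229,-.234)])
E
```

```text
shift [ -0.7264 -14.0348   0.8812] mm turn -0.06005134998369499 cur [ 0.5067 -0.22    0.2359] 178.3399486500163 t 2.4
0.122 [array([364.8642, 212.8251]), array([366.7159, 212.8402])]
0.126 [array([365.1234, 212.6149]), array([366.9806, 212.6301])]
```

{"api": "send_rows", "payload": {"steps": [[-0.0,-0.013,0.06,0,1],[0,-0.013,0.09,0,1],[0,-0.013,0.115,0,1],[0,-0.013,0.127,0,1],[0,-0.013,0.127,0,1],[0,-0.013,0.127,0,-1],[0,-0.013,0.127,0,-1],[0,-0.013,0.127,0,-1],[0,-0.013,0.127,0,-1],[0,-0.013,0.127,0,-1],[0,-0.013,0.127,0,-1]], "squeeze": 50}}

```text
time: 3.5
eef_pos: [0.5069, -0.2326, 0.1101]
tcp_rot: [0.014, 1.0, 0.0, 0.0]
contact_force: [-1.0, 3.4, 3.9]
opening: 0.107
finger_force: 50.4
```

{"api": "send_rows", "payload": {"steps": [[0,-0.01,0,0,-1],[0,-0.02,0,0,-1],[0,-0.03,0,0,-1],[0,-0.04,0,0,-1],[0,-0.05,0,0,-1],[0,-0.058,0,0,-1],[0,-0.064,0,0,-1],[0,-0.07,0,0,-1],[0,-0.073,0,0,-1],[0,-0.073,0,0,-1]]}}

```text
time: 4.5
eef_pos: [0.5051, -0.2945, 0.11]
tcp_rot: [0.015, 1.0, 0.013, -0.002]
contact_force: [-0.4, 35.9, 18.5]
opening: 0.103
finger_force: 57.0
```

At the stop, with a 36 N reaction. Next I release, raise the tool and look.

{"api": "send_rows", "payload": {"steps": [[0,0.007,0,0,-1],[0,0.009,0,0,-1],[0,0.009,0,0,0.2],[0,0.009,0,0,0.6],[0,0.009,0,0,0.6],[0,0.009,-0.04,0,0.6],[0,0.009,-0.09,0,1],[0,0.009,-0.13,0,1],[0,0.009,-0.13,0,1],[0.01,0.1,-0.13,0,1],[0.02,0.2,-0.13,0,1],[0.03,0.3,-0.13,0,1]]}}

```text
time: 5.7
eef_pos: [0.4927, -0.1466, 0.2383]
tcp_rot: [0.015, 1.0, 0.0, -0.0]
contact_force: [0.4, 0.0, 0.4]
opening: 1.002
finger_force: 0.0
```

{"api": "send_rows", "payload": {"steps": [[0.02,0.08,0,0,1],[0.02,0.16,0,0,1],[0.02,0.24,0,0,1],[0.02,0.32,0,0,1],[0.02,0.4,0,0,1],[0.02,0.45,0,0,1],[0.02,0.45,0,0,1],[0.02,0.45,0,0,1],[0.02,0.45,0,0,1],[0.02,0.45,0,0,1]]}}

```text
time: 6.7
eef_pos: [0.4852, 0.3073, 0.2382]
tcp_rot: [0.011, 1.0, 0.001, -0.001]
contact_force: [0.2, -0.1, -0.4]
opening: 0.997
finger_force: 0.0
```

```bash
python3 - <<'E'
from h import *
im=ctrl.read_camera("top");cv2.imwrite("pics/rt.png",im[:,:,::-1])
a=crop(im,295,180,385,245,5); 
im=ctrl.read_camera("side");cv2.imwrite("pics/rs.png",im[:,:,::-1])
b=crop(im,235,235,295,310,5)
cv2.imwrite("pics/c3.png",hcat(a,b))
go(.451,.32,.235,178)
E
```

```text
shift [35.0211 15.532   3.0986] mm turn 0.5208982695057784 cur [0.4856 0.3036 0.2381] 178.52089826950578 t 6.8
```

View pics/c3.png

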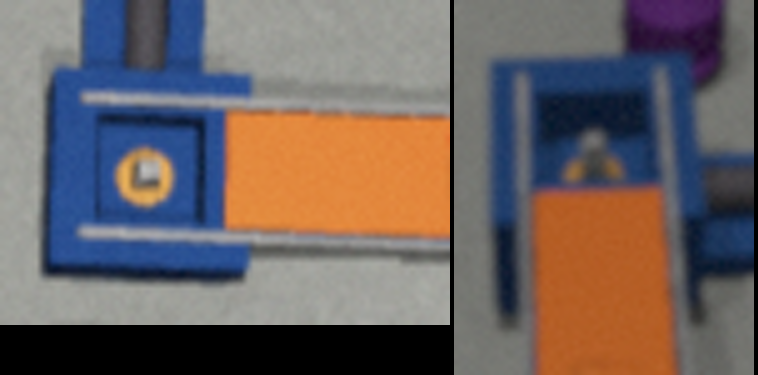

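The well is fully uncovered and the shaft pilot shows at crop (150,169) in the top view and (594,135) in the side view. The pilot is about aligned with the slide.

```bash
python3 - <<'E'
from h import *
print(ctrl.get_state()["qpos"])
T=lambda x,y,z:ray("top",(295+x/5,180+y/5),z)
S=lambda x,y,z:ray("side",(235+(x-454)/5,235+y/5),z)
print("pilot",T(150,169,.0805),S(594,135,.0805),"well",np.mean([T(*p,.085) for p in((97,115),(205,117),(203,222),(97,220))],0))
print("head",[T(*p,.085) for p in((53,68),(250,75),(245,272),(45,270))], [S(*p,.085) for p in ((492,60),(690,57))])
go(.4555,.321,.20,-127); go(.4555,.321,.066,-127)
E
```

```text
[ 0.3818  0.0644  1.8327 -0.0006  1.2464 -1.1629]
pilot [ 0.5093 -0.1253  0.0805] [ 0.5106 -0.1234  0.0805] well [ 0.5091 -0.1252  0.085 ]
head [array([ 0.5652, -0.0711,  0.085 ]), array([ 0.5621, -0.1811,  0.085 ]), array([ 0.4518, -0.1769,  0.085 ]), array([ 0.452 , -0.0666,  0.085 ])] [array([ 0.4585, -0.0707,  0.085 ]), array([ 0.5667, -0.0769,  0.085 ])]
shift [30.4973 16.6927 38.0905] mm turn -54.47910173049422 cur [0.4856 0.3036 0.2381] 178.52089826950578 t 6.8
shift [ 30.3016  16.8647 172.0903] mm turn -54.47910173049422 cur [0.4856 0.3036 0.2381] 178.52089826950578 t 6.8
```

{"api": "send_rows", "payload": {"steps": [[0.015,0.008,0,62.5,1],[0.015,0.008,0,62.5,1],[0.015,0.008,0,62.5,1],[0.015,0.008,0,62.5,1],[0.015,0.008,0,62.5,1],[0.015,0.008,0,62.5,1],[0.015,0.008,0,62.5,1],[0.03,0.017,0,125.5,1],[0.03,0.017,0,125.5,1],[0.03,0.017,0,125.5,1],[0.03,0.017,0,125.5,1],[0.03,0.017,0,125.5,1]]}}

```text
time: 8.0
eef_pos: [0.4569, 0.3188, 0.2388]
tcp_rot: [0.795, 0.607, -0.0, 0.0]
contact_force: [-0.6, 1.0, -0.5]
opening: 1.0
finger_force: 0.0
```

```bash
python3 - <<'E'
from h import *
go(.4555,.321,.23,53)
E
```

```text
shift [ 1.7958 -1.9254  8.8203] mm turn 21.75550875280271 cur [0.4569 0.3188 0.2388] 74.75550875280273 t 8.0
```

{"api": "send_rows", "payload": {"steps": [[0.002,-0.002,0,21.5,1],[0.002,-0.002,0,21.5,1],[0.002,-0.002,0,21.5,1],[0.002,-0.002,0,21.5,1]]}}

```text
time: 8.4
eef_pos: [0.4555, 0.3214, 0.2389]
tcp_rot: [0.892, 0.451, -0.0, 0.0]
contact_force: [0.2, -1.0, 0.6]
opening: 1.0
finger_force: 0.0
```

```bash
python3 - <<'E'
from h import *
go(.4555,.321,.066,53)
E
```

```text
shift [ -0.1956   0.266  172.8757] mm turn 0.6329380991283529 cur [0.4555 0.3214 0.2389] 53.632938099128346 t 8.4
```

{"api": "send_rows", "payload": {"steps": [[0,0,0.05,0.5,1],[0,0,0.09,0.5,1],[0,0,0.13,0.5,1],[0,0,0.16,0.5,1],[0,0,0.173,0.5,1],[0,0,0.173,0.5,1],[0,0,0.173,0.5,0],[0,0,0.173,0.5,-0.2],[0,0,0.173,0.5,-1],[0,0,0.173,0.5,-1],[0,0,0.173,0.5,-1],[0,0,0.173,0.5,-1]], "squeeze": 60}}

```text
time: 9.6
eef_pos: [0.4565, 0.3239, 0.0683]
tcp_rot: [0.894, 0.448, 0.002, 0.0]
contact_force: [0.0, -1.0, 6.2]
opening: 0.413
finger_force: 61.0
```

{"api": "send_rows", "payload": {"steps": [[0,0,-0.04,0,-1],[0,0,-0.08,0,-1],[0,0,-0.12,0,-1],[0,0,-0.16,0,-1],[0,0,-0.195,0,-1],[0,0,-0.195,0,-1],[0,0,-0.195,0,-1]]}}

```text
time: 10.3
eef_pos: [0.4542, 0.323, 0.2597]
tcp_rot: [0.894, 0.448, -0.001, -0.0]
contact_force: [-0.0, -0.2, -5.5]
opening: 0.408
finger_force: 61.8
```

```bash
python3 - <<'E'
from h import *
go(.51,.12,.26,88.4)
go(.5095,-.125,.26,88.4)
E
```

```text
shift [-129.3564  166.0797   -0.2518] mm turn -35.12152945637021 cur [0.4542 0.323  0.2597] 53.2784705436298 t 10.3
shift [-326.0351  312.1712   -0.0756] mm turn -35.12152945637021 cur [0.4542 0.323  0.2597] 53.2784705436298 t 10.3
```

{"api": "send_rows", "payload": {"steps": [[-0.032,0.031,0,-5,-1],[-0.064,0.062,0,-10,-1],[-0.096,0.093,0,-15,-1],[-0.128,0.124,0,-20,-1],[-0.16,0.155,0,-25,-1],[-0.192,0.186,0,-30,-1],[-0.224,0.217,0,-35,-1],[-0.256,0.248,0,-35.1,-1],[-0.288,0.28,0,-35.1,-1],[-0.31,0.298,0,-35.1,-1],[-0.326,0.312,0,-35.1,-1],[-0.326,0.312,0,-35.1,-1]]}}

```text
time: 11.5
eef_pos: [0.5082, -0.1265, 0.2565]
tcp_rot: [0.718, 0.696, -0.002, -0.003]
contact_force: [-0.1, 0.3, -5.2]
opening: 0.411
finger_force: 61.8
```

{"api": "send_rows", "payload": {"steps": [[0,0,0.02,0,-1],[0,0,0.04,0,-1],[0,0,0.06,0,-1],[0,0,0.072,0,-1],[0,0,0.072,0,-1],[0,0,0.072,0,-1],[0,0,0.072,0,-1]]}}

```text
time: 12.2
eef_pos: [0.5107, -0.1247, 0.1904]
tcp_rot: [0.717, 0.697, 0.0, 0.001]
contact_force: [-0.3, -0.5, -4.7]
opening: 0.414
finger_force: 61.8
```

```bash
python3 - <<'E'
from h import *
go(.5095,-.125,.185,88.4)
im=ctrl.read_camera("top");cv2.imwrite("pics/rt2.png",im[:,:,::-1])
a=crop(im,290,170,370,245,5); 
im=ctrl.read_camera("side");cv2.imwrite("pics/rs2.png",im[:,:,::-1])
b=crop(im,225,195,300,285,5)
cv2.imwrite("pics/c4.png",hcat(a,b))
E
```

```text
shift [-0.323  -1.2437  5.377 ] mm turn -0.018006733529972507 cur [ 0.5107 -0.1247  0.1904] 88.38199326647003 t 12.2
```

View pics/c4.png

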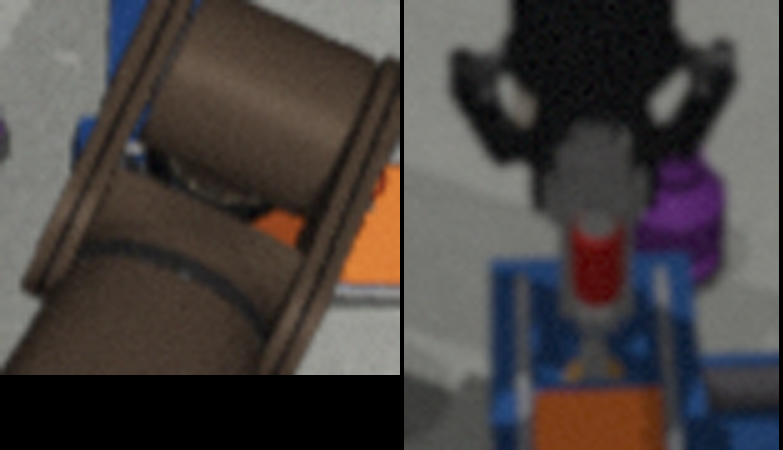

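```bash
cat >> h.py <<'E'
from scipy.optimize import minimize
def redmask(bgr,box):
    x0,y0,x1,y1=box; m=np.zeros(bgr.shape[:2],np.uint8); f=bgr.astype(int)
    k=(f[:,:,2]>70)&(f[:,:,2]>2.2*f[:,:,1])&(f[:,:,2]>2.2*f[:,:,0]); m[y0:y1,x0:x1]=k[y0:y1,x0:x1]; return m
def cylhull(n,x,y,z):
    a=np.linspace(0,2*np.pi,24); P=[(x+.012*np.cos(t),y+.012*np.sin(t),z+h) for t in a for h in(-.024,.022)]
    return cv2.convexHull(np.array([proj(n,p) for p in P],np.float32))
def cyl(n,m,z,g):
    mo=cv2.moments(m,True); c=np.array([mo["m10"],mo["m01"]])/mo["m00"]
    def f(p):
        h=cv2.moments(cylhull(n,*p,z)); return ((np.array([h["m10"],h["m01"]])/h["m00"]-c)**2).sum()
    r=minimize(f,g,method="Nelder-Mead",options=dict(xatol=1e-5,fatol=1e-6)); return r.x,mo["m00"],cv2.contourArea(cylhull(n,*r.x,z)),cv2.boundingRect(m),cylhull(n,*r.x,z).reshape(-1,2).min(0),cylhull(n,*r.x,z).reshape(-1,2).max(0)
E
python3 - <<'E'
from h import *
im=cv2.imread("pics/rs2.png"); print(cyl("side",redmask(im,(250,230,275,265)),.234,(.51,-.2)))
for n,b in(("side",(219,157,231,176)),("top",(174,240,190,254))):
    im=cv2.resize(cv2.imread(f"pics/{n}0.png"),(560,420),interpolation=cv2.INTER_AREA)
    print(n,cyl(n,redmask(im,b),.112,(.41,.26)))
im=cv2.imread("pics/rs2.png");print(im[238:258,263])
E
```

```text
(array([ 0.5053, -0.2062]), 111.0, 212.94023790233769, (259, 241, 10, 15), array([257.4655, 237.4203], dtype=float32), array([268.3957, 259.0588], dtype=float32))Traceback (most recent call last):
  File "<stdin>", line 5, in <module>
  File "h.py", line 31, in cyl
    r=minimize(f,g,method="Nelder-Mead",options=dict(xatol=1e-5,fatol=1e-6)); return r.x,mo["m00"],cv2.contourArea(cylhull(n,*r.x,z)),cv2.boundingRect(m),cylhull(n,*r.x,z).reshape(-1,2).min(0),cylhull(n,*r.x,z).reshape(-1,2).max(0)
    res = _minimize_neldermead(fun, x0, args, callback, bounds=bounds,
                               **options)
    fxcc = func(xcc)
    fx = function(np.copy(x), *(wrapper_args + args))
  File "h.py", line 30, in f
    h=cv2.moments(cylhull(n,*p,z)); return ((np.array([h["m10"],h["m01"]])/h["m00"]-c)**2).sum()
                  ~~~~~~~^^^^^^^^
  File "h.py", line 26, in cylhull
    return cv2.convexHull(np.array([proj(n,p) for p in P],np.float32))
                                    ~~~~^^^^^
  File "h.py", line 6, in proj
    K,E=cal(n); q=E[:3,:3]@np.array(p,float)+E[:3,3]; q=q*[1,-1,-1]; r=K@q; return r[:2]/r[2]
        ~~~^^^
  File "h.py", line 4, in cal
    c=ctrl.calibration(n); return np.array(c["intrinsics"]),np.array(c["extrinsics"])
ValueError: time passes only in moves, steps and waits
```

```bash
python3 - <<'E'
import re
s=open("h.py").read()
s=s.replace('def cal(n):\n    c=ctrl.calibration(n); return np.array(c["intrinsics"]),np.array(c["extrinsics"])','CAL={n:[np.array(ctrl.calibration(n)[k]) for k in("intrinsics","extrinsics")] for n in("side","top")}\ndef cal(n): return CAL[n]')
open("h.py","w").write(s)
from h import *
im=cv2.imread("pics/rs2.png"); print(cyl("side",redmask(im,(250,230,275,265)),.234,(.51,-.2)))
print(im[234:262,263,2]); print(im[250,252:275,2]);print(im[250,252:275,1])
for n,b in(("side",(219,157,231,176)),("top",(174,240,190,254))):
    im=cv2.resize(cv2.imread(f"pics/{n}0.png"),(560,420),interpolation=cv2.INTER_AREA)
    print(n,cyl(n,redmask(im,b),.112,(.41,.26)))
im=cv2.imread("pics/rs.png"); print(im[256:272,256:272,0]);
E
```

```text
(array([ 0.5053, -0.2062]), 111.0, 212.94023790233769, (259, 241, 10, 15), array([257.4655, 237.4203], dtype=float32), array([268.3957, 259.0588], dtype=float32))
[ 65  62  65  70  76  78  80  85 100 104 101  89  84  82  83  83  82  82
  80  82  78  79  81  85  79  69  57  53]
[26 31 35 44 54 63 72 77 80 82 82 82 79 76 76 74 67 62 54 39 31 38 55]
[57 59 60 61 62 57 46 23 14 12 16 15 13 10 10 20 31 49 60 61 59 64 72]
side (array([0.4064, 0.2635]), 20.0, 108.05423999938648, (222, 163, 4, 7), array([218.7843, 157.8248], dtype=float32), array([227.1581, 173.4744], dtype=float32))
top (array([0.4062, 0.2611]), 9.0, 92.58114093833137, (181, 245, 4, 7), array([176.5151, 243.8952], dtype=float32), array([188.6206, 253.9892], dtype=float32))
[[ 49  48  50  47  48  49  46  49  48  49  50  50  48  45  50  45]
 [ 46  48  50  50  49  48  45  45  47  51  47  48  50  50  50  51]
 [ 48  46  45  49  48  48  46  48  46  49  48  47  53  52  46  48]
 [ 52  49  46  50  50  51  50  51  51  49  48  50  47  49  49  50]
 [ 46  51  50  48  48  59  58  61  58  50  48  51  49  49  49  47]
 [ 51  51  55  54  63  77  85  86  77  63  57  54  57  52  55  57]
 [ 66  71  69  75  81  95 107 102  91  75  68  70  67  70  74  78]
 [ 85  90  90  94  97 103 107 108  92  85  89  90  91  89  93  93]
 [ 93 102 102 103 101  98  93  90  86  89  97 102 103 103 102 102]
 [ 96 104 107 103  99  86  74  72  77  85  99 106 105 106 107 101]
 [ 97  99 103  98  87  78  69  68  74  77  87  97 103 104 106 105]
 [ 97  98  91  80  75  72  67  69  65  71  73  80  95 105 106 103]
 [ 95  89  78  68  62  60  64  62  63  59  59  72  87  99 104 107]
 [ 89  83  70  62  59  61  60  59  61  60  58  66  82  97 101 103]
 [ 93  87  76  70  71  71  70  74  72  76  72  75  88  98 104 105]
 [100  94  90  89  90  87  86  87  91  87  89  89  90  97  98  99]]
```

```bash
python3 - <<'E'
from h import *
go(.5095,-.123,.164,88.4)
E
```

```text
shift [ 1.8352 -1.4402 26.6843] mm turn -0.026232414078151578 cur [ 0.5108 -0.1248  0.1907] 88.37376758592184 t 12.3
```

{"api": "send_rows", "payload": {"steps": [[0.002,-0.0014,0.01,0,-1],[0.002,-0.0014,0.02,0,-1],[0.002,-0.0014,0.027,0,-1],[0.002,-0.0014,0.027,0,-1],[0.002,-0.0014,0.027,0,-1],[0.002,-0.0014,0.027,0,-1]]}}

```text
time: 12.9
eef_pos: [0.5091, -0.1227, 0.1627]
tcp_rot: [0.717, 0.697, 0.0, 0.0]
contact_force: [-0.0, -0.3, -4.5]
opening: 0.414
finger_force: 61.9
```

```bash
python3 - <<'E'
from h import *
s=ctrl.get_state(); p=s["eef_pos"]; print(p,s["contact_force"])
im=ctrl.read_camera("side");cv2.imwrite("pics/rs3.png",im[:,:,::-1])
x0,y0,k=235,215,8
a=crop(im,x0,y0,x0+50,y0+70,k); b=a.copy()
D=lambda q:tuple(int(v) for v in (proj("side",q)-[x0,y0]+.5)*k)
yw=np.radians(-91.6); X=np.array([np.cos(yw),np.sin(yw),0]);Y=np.array([-X[1],X[0],0])
H=p-np.array([0,0,.0233])+X*.0025
for z in(-.045,.045):
    cs=[D(H+X*sx*.018+Y*sy*.018+[0,0,z]) for sx,sy in((1,1),(1,-1),(-1,-1),(-1,1))]
    for i in range(4): cv2.line(b,cs[i],cs[(i+1)%4],(0,255,255),1)
h=((cylhull("side",*(H+X*.075)[:2],H[2]+.067).reshape(-1,2)-[x0,y0]+.5)*k).astype(int)
cv2.polylines(b,[h],True,(0,255,0),1)
S=np.array([.5095,-.125,0]); u=np.radians(-1.6);A=np.array([np.cos(u),np.sin(u),0]);B=np.array([-A[1],A[0],0])
for hw,z in((.03,.085),(.055,.085)):
    cs=[D(S+A*sx*hw+B*sy*hw+[0,0,z]) for sx,sy in((1,1),(1,-1),(-1,-1),(-1,1))]
    for i in range(4): cv2.line(b,cs[i],cs[(i+1)%4],(255,0,255),1)
cv2.imwrite("pics/c5.png",hcat(a,b)[:600,:800])
E
```

```text
[ 0.5091 -0.1227  0.1627] [-0.009  -0.3125 -4.5418]
```

View pics/c5.png

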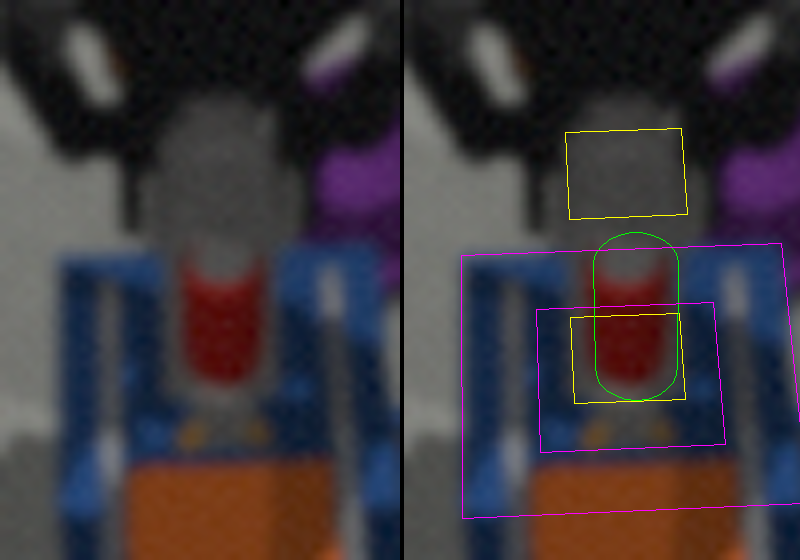

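The crop shows the hub silhouette centred on u≈224, in line with the shaft flange dots at (190,435) and (258,432), so x is aligned. I descend gently now and watch the force.

{"api": "send_rows", "payload": {"steps": [[0,0,0.005,0,-1],[0,0,0.009,0,-1],[0,0,0.012,0,-1],[0,0,0.014,0,-1],[0,0,0.016,0,-1],[0,0,0.018,0,-1],[0,0,0.019,0,-1],[0,0,0.019,0,-1]]}}

```text
time: 13.75
eef_pos: [0.5087, -0.1225, 0.1432]
tcp_rot: [0.717, 0.697, -0.0, -0.0]
contact_force: [0.1, -0.3, -4.4]
opening: 0.41
finger_force: 61.9
```

{"api": "send_rows", "payload": {"steps": [[0,0,0.001,0,-1],[0,0,0.002,0,-1],[0,0,0.003,0,-1],[0,0,0.004,0,-1],[0,0,0.005,0,-1],[0,0,0.006,0,-1],[0,0,0.008,0,-1],[0,0,0.008,0,-1]]}}

```text
time: 14.55
eef_pos: [0.5091, -0.1229, 0.1352]
tcp_rot: [0.717, 0.697, 0.0, 0.001]
contact_force: [1.2, -1.5, -4.0]
opening: 0.411
finger_force: 61.9
```

Entering freely. I go on down; home is at a TCP z of about 0.115.

{"api": "send_rows", "payload": {"steps": [[0,0,0.003,0,-1],[0,0,0.006,0,-1],[0,0,0.009,0,-1],[0,0,0.012,0,-1],[0,0,0.014,0,-1],[0,0,0.016,0,-1],[0,0,0.017,0,-1],[0,0,0.018,0,-1],[0,0,0.019,0,-1],[0,0,0.019,0,-1]]}}

```text
time: 15.55
eef_pos: [0.5092, -0.1228, 0.1165]
tcp_rot: [0.717, 0.697, 0.0, 0.001]
contact_force: [3.2, -2.1, -3.2]
opening: 0.411
finger_force: 62.0
```

{"api": "send_rows", "payload": {"steps": [[0,0,0.0008,0,-1],[0,0,0.0016,0,-1],[0,0,0.002,0,-1],[0,0,0.002,0,-1],[0,0,0.002,0,-1]]}}

```text
time: 16.05
eef_pos: [0.5093, -0.1229, 0.1154]
tcp_rot: [0.717, 0.697, 0.0, 0.001]
contact_force: [0.6, -1.9, 5.5]
opening: 0.411
finger_force: 62.9
```

Seated on the well floor. Release and rise, then take the knob.

{"api": "send_rows", "payload": {"steps": [[0,0,0,0,-0.1],[0,0,0,0,0.2],[0,0,0,0,0.3],[0,0,0,0,0.3],[0,0,-0.03,0,0.3],[0,0,-0.07,0,0.3],[0,0,-0.11,0,0.3],[0,0,-0.13,0,0.3],[0,0,-0.13,0,0.3],[-0.04,0,-0.13,0,0.3],[-0.076,0,-0.13,0,0.3],[-0.076,0,-0.13,0,0.3]]}}

```text
time: 17.25
eef_pos: [0.5055, -0.2012, 0.242]
tcp_rot: [0.718, 0.696, -0.001, -0.001]
contact_force: [-0.3, -0.5, 0.4]
opening: 0.648
finger_force: 0.0
```

```bash
python3 - <<'E'
from h import *
im=ctrl.read_camera("side");cv2.imwrite("pics/rs4.png",im[:,:,::-1])
m=redmask(im[:,:,::-1],(245,230,285,310)); print(cyl("side",m,.159,(.508,-.2)))
go(.507,-.2,.152,88.4)
print(ctrl.get_state()["opening"])
x0,y0,k=235,215,8
a=crop(im,x0,y0,x0+50,y0+70,k); b=a.copy()
for xy,c in(((.507,-.2),(0,255,0)),((.5095,-.2),(255,255,0))):
  h=((cylhull("side",*xy,.159).reshape(-1,2)-[x0,y0]+.5)*k).astype(int);cv2.polylines(b,[h],True,c,1)
cv2.imwrite("pics/c6.png",hcat(a,b)[:600,:800])
E
```

```text
(array([ 0.505 , -0.2059]), 86.0, 185.18440509401262, (259, 263, 9, 12), array([257.7526, 258.8129], dtype=float32), array([268.0505, 278.8878], dtype=float32))
shift [-0.6834  1.8042 89.9153] mm turn -0.20269838170520416 cur [ 0.5055 -0.1995  0.2419] 88.19730161829479 t 17.3
0.6488924448451144
```

View pics/c6.png

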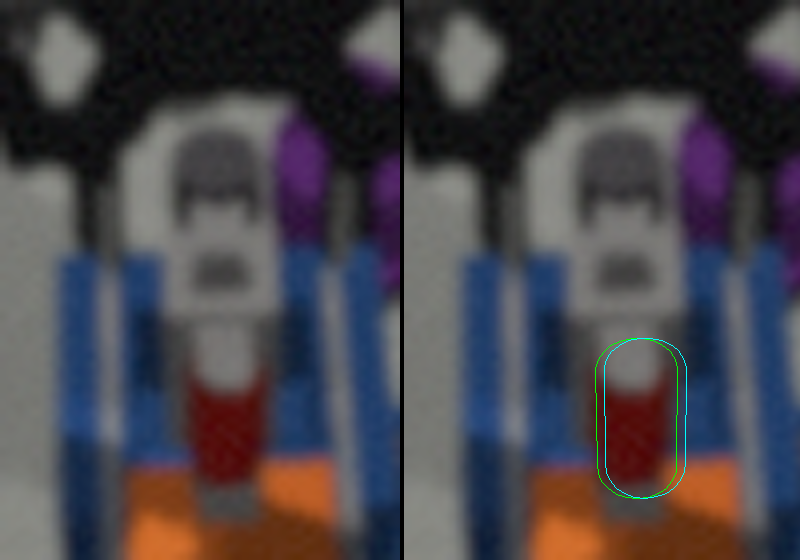

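The crank is seated on the shaft, with its hub in the well. The knob is at crop (228,430), which is x≈0.505, y≈-0.20.

{"api": "send_rows", "payload": {"steps": [[-0.001,0,0.04,0,0.3],[-0.001,0,0.07,0,0.3],[-0.001,0,0.09,0,0.3],[-0.001,0,0.09,0,0.3],[-0.001,0,0.09,0,-0.3],[-0.001,0,0.09,0,-1],[-0.001,0,0.09,0,-1],[-0.001,0,0.09,0,-1],[-0.001,0,0.09,0,-1],[-0.001,0,0.09,0,-1]], "squeeze": 35}}

```text
time: 18.3
eef_pos: [0.5074, -0.2002, 0.1557]
tcp_rot: [0.717, 0.697, 0.0, 0.001]
contact_force: [0.8, -1.4, 3.8]
opening: 0.266
finger_force: 34.7
```

```bash
python3 - <<'E'
from h import *
s=ctrl.get_state();p=s["eef_pos"];print(p,s["contact_force"],s["opening"])
# clockwise circle waypoints as tool shifts
c=np.array([.5095,-.1245]);r=p[:2]-c;print(np.linalg.norm(r))
A=R.from_quat(s["tcp_rot"]).as_matrix()
t0=np.arctan2(r[1],r[0]);print(np.degrees(t0))
for k in range(1,19):
    t=t0-np.radians(20*k); q=c+.075*np.array([np.cos(t),np.sin(t)])
    d=A.T@np.append(q-p[:2],0); print(k*20,(d*1000).round(1)[:2])
E
```

```text
[ 0.5074 -0.2002  0.1557] [ 0.8414 -1.3866  3.7626] 0.2663234971935121
0.07570789995565917
-91.62076318524717
20 [  5.2 -25.7]
40 [ 18.2 -48.2]
60 [ 38.2 -65. ]
80 [ 62.7 -73.9]
100 [ 88.7 -73.9]
120 [113.2 -65. ]
140 [133.1 -48.2]
160 [146.2 -25.7]
180 [150.7  -0. ]
200 [146.2  25.6]
220 [133.2  48.2]
240 [113.2  64.9]
260 [88.7 73.8]
280 [62.7 73.8]
300 [38.2 64.9]
320 [18.3 48.2]
340 [ 5.2 25.7]
360 [ 0.7 -0. ]
```

{"api": "send_rows", "payload": {"steps": [[0.005,-0.0257,0,0,-1],[0.018,-0.0482,0,0,-1],[0.038,-0.065,0,0,-1],[0.0625,-0.074,0,0,-1],[0.0885,-0.074,0,0,-1],[0.113,-0.065,0,0,-1],[0.133,-0.0482,0,0,-1],[0.146,-0.0257,0,0,-1],[0.1505,0,0,0,-1],[0.146,0.0257,0,0,-1],[0.133,0.0482,0,0,-1],[0.133,0.0482,0,0,-1]]}}

```text
time: 19.5
eef_pos: [0.5605, -0.0686, 0.1554]
tcp_rot: [0.717, 0.697, 0.0, 0.0]
contact_force: [0.4, 2.1, 4.8]
opening: 0.272
finger_force: 36.2
```

```bash
cat >> h.py <<'E'
def circ(step,n):
    s=ctrl.get_state();p=s["eef_pos"];c=np.array([.5095,-.1245]);r=p[:2]-c
    t0=np.arctan2(r[1],r[0]);print("t",s["time"],"r",np.linalg.norm(r),"ang",np.degrees(t0),"cw turned from start",(-91.6-np.degrees(t0))%360,"F",s["contact_force"],p)
    A=R.from_quat(s["tcp_rot"]).as_matrix()
    for k in range(1,n+1):
        t=t0-np.radians(step*k); q=c+.0755*np.array([np.cos(t),np.sin(t)])
        print(k*step,(A.T@np.append(q-p[:2],0)*1000).round(1)[:2])
E
python3 - <<'E'
from h import *
circ(20,12)
E
```

```text
t 19.5 r 0.07563477675389077 ang 47.64431772062608 cw turned from start 220.75568227937393 F [0.3916 2.1395 4.8013] [ 0.5605 -0.0686  0.1554]
20 [-20.4  16.5]
40 [-45.1  25.2]
60 [-71.4  24.9]
80 [-95.9  15.6]
100 [-115.8   -1.5]
120 [-128.6  -24.4]
140 [-132.8  -50.2]
160 [-128.  -76.]
180 [-114.6  -98.5]
200 [ -94.3 -115.2]
220 [ -69.6 -123.8]
240 [ -43.3 -123.5]
```

{"api": "send_rows", "payload": {"steps": [[-0.0204,0.0165,0,0,-1],[-0.045,0.0252,0,0,-1],[-0.0714,0.025,0,0,-1],[-0.096,0.0156,0,0,-1],[-0.1158,-0.0015,0,0,-1],[-0.1286,-0.0244,0,0,-1],[-0.1328,-0.0502,0,0,-1],[-0.128,-0.076,0,0,-1],[-0.1146,-0.0985,0,0,-1],[-0.0943,-0.1152,0,0,-1],[-0.0696,-0.1238,0,0,-1],[-0.0696,-0.1238,0,0,-1]]}}

```text
time: 20.7
eef_pos: [0.4343, -0.1331, 0.1553]
tcp_rot: [0.717, 0.697, 0.002, 0.004]
contact_force: [6.5, -0.5, -2.4]
opening: 0.265
finger_force: 35.5
```

```bash
python3 - <<'E'
from h import *
circ(20,10)
im=ctrl.read_camera("top");cv2.imwrite("pics/rt5.png",im[:,:,::-1])
a=crop(im,295,85,355,155,8)
im=ctrl.read_camera("side");cv2.imwrite("pics/rs5.png",im[:,:,::-1])
b=crop(im,315,200,360,270,7)
cv2.imwrite("pics/c7.png",hcat(a,b))
E
```

```text
t 20.7 r 0.07565365486768179 ang -173.46949311515365 cw turned from start 81.86949311515366 F [ 6.4571 -0.5174 -2.4277] [ 0.4343 -0.1331  0.1553]
20 [26.2  1. ]
40 [50.6 10.8]
60 [70.1 28.3]
80 [82.5 51.4]
100 [86.2 77.3]
120 [ 80.8 103. ]
140 [ 66.9 125.3]
160 [ 46.3 141.5]
180 [ 21.4 149.6]
200 [ -4.8 148.8]
```

View pics/c7.png

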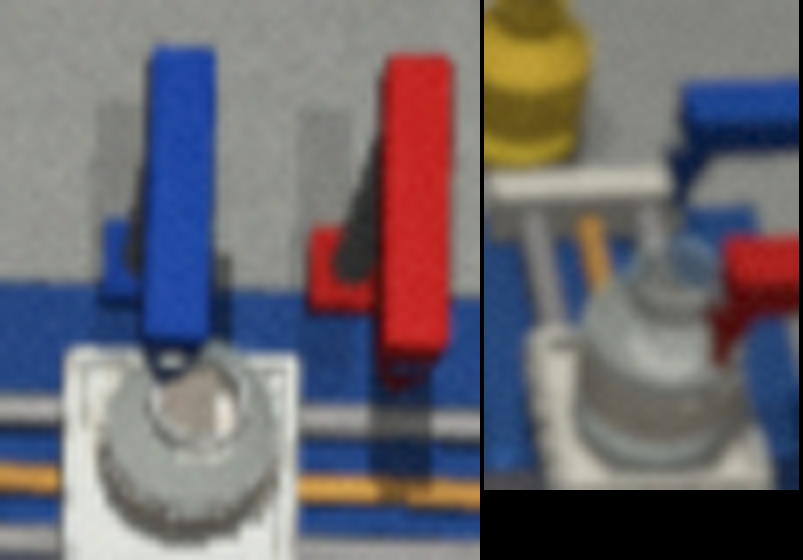

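```bash
python3 - <<'E'
from h import *
def tri(a,b):
    f=lambda p:((proj("top",p)-a)**2).sum()+((proj("side",p)-b)**2).sum()
    r=minimize(f,[.72,-.11,.13],method="Nelder-Mead",options=dict(xatol=1e-5,fatol=1e-8,maxiter=2000)); return r.x,r.fun**.5
t=lambda x,y:np.array([295+x/8-.5,85+y/8-.5]); s=lambda x,y:np.array([315+(x-484)/7-.5,200+y/7-.5])
print("mouth",tri(t(197,403),s(686,262)),"blue",tri(t(171,372),s(682,197)))
for z in(.12,.125,.13,.135): print(z,ray("top",t(197,403),z),ray("side",s(686,262),z))
for z in(.14,.145,.15,.155,.16): print(z,"blue",ray("top",t(171,372),z),ray("side",s(682,197),z))
# spout arm ends in old c1 & carrier/base
print("carrier plate",[ray("top",t(*q),.04) for q in((67,350),(298,352))], "head yaw")
E
```

```text
mouth (array([ 0.7211, -0.1051,  0.1406]), np.float64(1.3545497935518294)) blue (array([ 0.7211, -0.0942,  0.1655]), np.float64(0.13008918275002326))
0.12 [ 0.7246 -0.1068  0.12  ] [ 0.7306 -0.0863  0.12  ]
0.125 [ 0.7231 -0.1064  0.125 ] [ 0.7289 -0.0907  0.125 ]
0.13 [ 0.7216 -0.1059  0.13  ] [ 0.7272 -0.0951  0.13  ]
0.135 [ 0.72   -0.1055  0.135 ] [ 0.7255 -0.0995  0.135 ]
0.14 blue [ 0.7294 -0.0963  0.14  ] [ 0.7296 -0.0706  0.14  ]
0.145 blue [ 0.7278 -0.0959  0.145 ] [ 0.7279 -0.0753  0.145 ]
0.15 blue [ 0.7262 -0.0955  0.15  ] [ 0.7262 -0.0799  0.15  ]
0.155 blue [ 0.7247 -0.0951  0.155 ] [ 0.7245 -0.0846  0.155 ]
0.16 blue [ 0.7231 -0.0947  0.16  ] [ 0.7227 -0.0892  0.16  ]
carrier plate [array([ 0.769 , -0.0658,  0.04  ]), array([ 0.769 , -0.1509,  0.04  ])] head yaw
```

{"api": "send_rows", "payload": {"steps": [[0.0262,0.001,0,0,-1],[0.0506,0.0108,0,0,-1],[0.07,0.0283,0,0,-1],[0.0825,0.0514,0,0,-1],[0.0862,0.0773,0,0,-1],[0.0808,0.103,0,0,-1],[0.0669,0.1253,0,0,-1],[0.0463,0.1415,0,0,-1],[0.0214,0.1496,0,0,-1],[0.0214,0.1496,0,0,-1],[0.0214,0.1496,0,0,-1]]}}

```text
time: 21.9
eef_pos: [0.5847, -0.1172, 0.156]
tcp_rot: [0.718, 0.696, 0.002, 0.002]
contact_force: [3.3, 1.1, 3.7]
opening: 0.267
finger_force: 36.4
```

```bash
python3 - <<'E'
from h import *
circ(10,6)
im=ctrl.read_camera("top");cv2.imwrite("pics/rt6.png",im[:,:,::-1])
a=crop(im,295,100,345,155,9)
im=ctrl.read_camera("side");cv2.imwrite("pics/rs6.png",im[:,:,::-1])
b=crop(im,325,205,360,250,9)
cv2.imwrite("pics/c8.png",hcat(a,b))
E
```

```text
t 21.9 r 0.07558599714862195 ang 5.533605653574615 cw turned from start 262.8663943464254 F [3.3128 1.1111 3.671 ] [ 0.5847 -0.1172  0.156 ]
10 [-13.2   0.4]
20 [-26.2  -1.3]
30 [-38.7  -5.4]
40 [-50.4 -11.5]
50 [-60.8 -19.5]
60 [-69.6 -29.3]
```

View pics/c8.png

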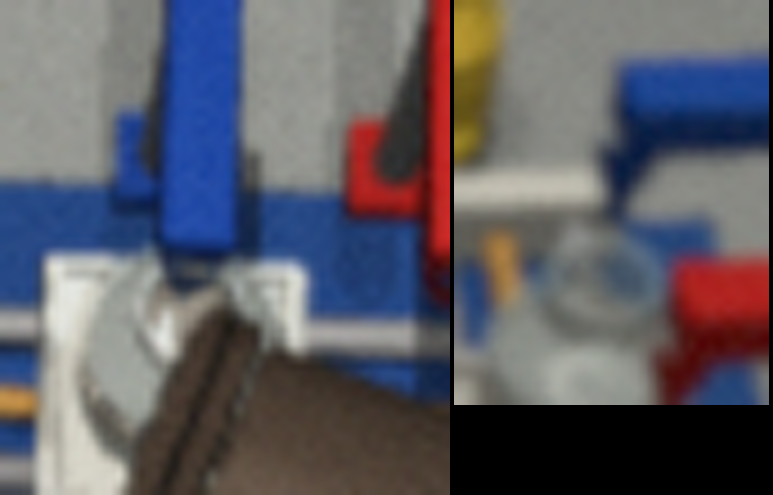

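The arm covers the jar mouth in the top view. The carrier has moved as computed and only a small remainder is left. I refine it from pixel profiles of the unobstructed earlier picture.

```bash
python3 - <<'E'
from h import *
im=cv2.imread("pics/rt5.png").astype(int)
print("cols",list(range(305,333)))
for v in(128,130,131,132,133,135,136,137,138,140,144): print(v,im[v,305:333,1].tolist())
print("blue-red")
for v in(122,126,128,129,130,131,132): print(v,(im[v,308:326,0]-im[v,308:326,2]).tolist())
g=cv2.imread("pics/rt5.png",0); g=cv2.resize(g[110:160,300:340],None,fx=4,fy=4,interpolation=cv2.INTER_CUBIC)
c=cv2.HoughCircles(cv2.medianBlur(g,5),cv2.HOUGH_GRADIENT,1.5,10,param1=60,param2=18,minRadius=20,maxRadius=60)
print([] if c is None else [(300+x/4-.4,110+y/4-.4,r/4) for x,y,r in c[0][:6]])
E
```

```text
cols [305, 306, 307, 308, 309, 310, 311, 312, 313, 314, 315, 316, 317, 318, 319, 320, 321, 322, 323, 324, 325, 326, 327, 328, 329, 330, 331, 332]
128 [158, 156, 131, 122, 119, 117, 116, 86, 45, 37, 40, 46, 41, 27, 37, 79, 116, 121, 108, 108, 97, 97, 89, 86, 83, 82, 81, 65]
130 [182, 180, 175, 169, 161, 153, 166, 156, 90, 67, 116, 137, 112, 76, 85, 105, 109, 119, 141, 148, 158, 178, 191, 190, 190, 198, 207, 119]
131 [181, 198, 204, 195, 186, 161, 147, 140, 117, 61, 54, 60, 72, 96, 115, 122, 127, 108, 121, 153, 145, 149, 163, 159, 175, 183, 210, 132]
132 [192, 215, 222, 210, 198, 159, 149, 149, 141, 97, 68, 84, 104, 131, 142, 142, 140, 117, 103, 128, 160, 145, 159, 179, 210, 201, 211, 129]
133 [199, 218, 217, 207, 184, 153, 152, 154, 145, 149, 127, 134, 139, 144, 146, 145, 144, 137, 119, 113, 167, 149, 143, 178, 202, 196, 210, 125]
135 [189, 210, 208, 172, 155, 157, 156, 153, 134, 175, 150, 141, 146, 144, 141, 139, 154, 206, 201, 148, 165, 150, 144, 149, 192, 198, 211, 130]
136 [185, 202, 204, 172, 156, 157, 157, 154, 131, 161, 149, 146, 147, 147, 142, 145, 154, 207, 210, 160, 155, 153
[... 876 characters left out ...]
, 3, 4, 5, 19, 29, 15, 11, 11, 21, 17, 10, 5, 7, 5, 21, 25]
130 [-8, -8, -7, -6, -4, 12, 25, 9, 6, 9, 14, 3, -3, -1, -1, 3, 4, 3]
131 [-13, -12, -8, -3, -2, 6, 16, 27, 17, 12, 0, -12, -15, -15, -7, -3, 1, 2]
132 [-11, -12, -5, -2, -1, -2, 11, 15, 0, -6, -18, -19, -21, -22, -14, -8, -2, 0]
[(np.float32(317.7875), np.float32(141.2875), np.float32(11.487499)), (np.float32(318.1625), np.float32(138.2875), np.float32(11.075001)), (np.float32(315.5375), np.float32(139.7875), np.float32(13.549999)), (np.float32(311.7875), np.float32(140.5375), np.float32(14.7875)), (np.float32(318.9125), np.float32(144.6625), np.float32(13.137501)), (np.float32(316.6625), np.float32(143.5375), np.float32(13.9625))]
```

The mouth is at u≈319.1 and the spout tip at u≈315.3 in that picture, which leaves about 1.8 mm, or roughly 30° more.

{"api": "send_rows", "payload": {"steps": [[-0.0132,0.0004,0,0,-1],[-0.0262,-0.0013,0,0,-1],[-0.0387,-0.0054,0,0,-1],[-0.0387,-0.0054,0,0,-1],[-0.0387,-0.0054,0,0,-1],[-0.0387,-0.0054,0,0,-1]]}}

```text
time: 22.6
eef_pos: [0.5785, -0.1558, 0.1563]
tcp_rot: [0.717, 0.697, 0.002, 0.004]
contact_force: [5.9, -0.6, 3.7]
opening: 0.268
finger_force: 36.4
```

```bash
python3 - <<'E'
from h import *
circ(10,1)
E
```

```text
t 22.6 r 0.07571881201996053 ang -24.397316979315857 cw turned from start 292.79731697931584 F [ 5.8683 -0.5684  3.6507] [ 0.5785 -0.1558  0.1563]
10 [-11.6  -6.3]
```

{"api": "send_rows", "payload": {"steps": [[0,0,0,0,-0.3],[0,0,0,0,0.1],[0,0,0,0,0.2],[0,0,0,0,0.2],[0,0,-0.04,0,0.2],[0,0,-0.08,0,0.2],[0,0,-0.11,0,0.2],[0.05,-0.02,-0.11,0,0.2],[0.1,-0.04,-0.11,0,0.2],[0.15,-0.06,-0.11,0,0.2],[0.2,-0.08,-0.11,0,0.2],[0.25,-0.09,-0.11,0,0.2]]}}

```text
time: 23.8
eef_pos: [0.4952, 0.0826, 0.2638]
tcp_rot: [0.717, 0.697, -0.001, -0.0]
contact_force: [1.4, 0.5, 0.5]
opening: 0.6
finger_force: 0.0
```

{"api": "send_rows", "payload": {"steps": [[0.05,-0.02,0,0,0.2],[0.1,-0.02,0,0,0.2],[0.15,-0.02,0,0,0.2],[0.2,-0.02,0,0,0.2],[0.2,-0.02,0,0,0.2],[0.2,-0.02,0,0,0.2],[0.2,-0.02,0,0,0.2]]}}

```text
time: 24.5
eef_pos: [0.4825, 0.2808, 0.2637]
tcp_rot: [0.717, 0.697, -0.001, 0.0]
contact_force: [-0.1, -0.8, 0.1]
opening: 0.6
finger_force: 0.0
```

```bash
python3 - <<'E'
from h import *
im=ctrl.read_camera("top");cv2.imwrite("pics/rt7.png",im[:,:,::-1]); im=im[:,:,::-1].astype(int)
s=ctrl.read_camera("side");cv2.imwrite("pics/rs7.png",s[:,:,::-1])
print(cols:=list(range(301,331)))
for v in range(128,142): print(v,im[v,301:331,1].tolist())
print("blue-red")
for v in(126,128,129,130,131,132,133): print(v,(im[v,308:324,0]-im[v,308:324,2]).tolist())
# carrier shift by registration of jar+carrier patch between rt5 and rt7
a=cv2.imread("pics/rt5.png",0)[134:160,300:336]; b=cv2.imread("pics/rt7.png",0)[130:164,284:350]
k=4; m=cv2.matchTemplate(cv2.resize(b,None,fx=k,fy=k,interpolation=cv2.INTER_CUBIC),cv2.resize(a,None,fx=k,fy=k,interpolation=cv2.INTER_CUBIC),cv2.TM_CCOEFF_NORMED)
_,s,_,l=cv2.minMaxLoc(m); print("shift px",284+l[0]/k-300,130+l[1]/k-134,s)
E
```

```text
[301, 302, 303, 304, 305, 306, 307, 308, 309, 310, 311, 312, 313, 314, 315, 316, 317, 318, 319, 320, 321, 322, 323, 324, 325, 326, 327, 328, 329, 330]
128 [168, 163, 164, 163, 167, 163, 147, 136, 124, 120, 141, 101, 46, 38, 36, 39, 35, 32, 38, 64, 61, 64, 82, 100, 102, 106, 90, 80, 73, 74]
129 [213, 203, 201, 198, 206, 205, 196, 174, 152, 141, 153, 126, 63, 58, 69, 70, 62, 58, 81, 105, 106, 117, 154, 172, 181, 176, 165, 105, 76, 76]
130 [196, 193, 191, 189, 183, 176, 181, 158, 152, 158, 164, 146, 77, 53, 74, 81, 82, 77, 120, 146, 140, 144, 186, 195, 201, 216, 216, 132, 82, 76]
131 [196, 224, 228, 222, 200, 178, 158, 153, 155, 173, 149, 122, 91, 54, 44, 53, 61, 77, 124, 162, 159, 144, 155, 157, 188, 205, 207, 129, 79, 73]
132 [198, 227, 229, 216, 203, 172, 155, 158, 160, 183, 143, 120, 114, 89, 69, 95, 110, 110, 112, 143, 167, 150, 169, 192, 217, 213, 213, 132, 83, 77]
133 [204, 227, 226, 209, 194, 172, 163, 163, 164, 176, 159, 141, 139, 132, 125, 140, 149, 140, 116, 114, 175, 155, 153, 199, 215, 207, 219, 130, 77, 75]
134 [201, 225, 220, 208, 176, 169, 167, 161, 155, 169, 159, 163, 1
[... 995 characters left out ...]
221, 129, 67, 61]
141 [229, 210, 145, 154, 169, 170, 171, 168, 171, 175, 170, 163, 171, 176, 180, 180, 172, 181, 187, 171, 163, 167, 162, 164, 180, 213, 225, 134, 82, 73]
blue-red
126 [86, 82, 80, 71, 65, 103, 117, 121, 124, 125, 125, 127, 118, 72, 54, 60]
128 [31, 31, 32, 17, 25, 38, 47, 43, 45, 43, 50, 46, 36, 41, 38, 43]
129 [4, 5, 4, 1, 9, 22, 31, 21, 16, 17, 27, 23, 17, 15, 14, 11]
130 [-2, -1, 0, -1, 2, 12, 27, 14, 11, 11, 19, 11, 4, 2, -1, -3]
131 [-1, -3, 1, -2, -7, -2, 20, 29, 24, 19, 7, 3, 5, 2, 1, -2]
132 [-3, -4, -1, -12, -13, -13, 1, 13, -1, -6, -11, -8, 1, 0, -1, -2]
133 [-3, -3, -5, -15, -17, -16, -13, -7, -17, -17, -18, -13, -4, 0, -2, -4]
shift px -4.0 0.0 0.9631734490394592
```

```bash
python3 - <<'E'
from h import *
im=cv2.imread("pics/rs7.png"); u=proj("side",(.5785,-.1558,.159)); x,y=u.astype(int); print(u)
r=cyl("side",redmask(im,(x-15,y-18,x+15,y+18)),.159,(.578,-.156)); print(r[0],r[1])
# ref: same fit was (.505,-.2059), true TCP (.5074,-.2002)
if np.hypot(r[0][0]-.576,r[0][1]+.1615)<.006: ctrl.sign_off(); print("handed in")
E
```

```text
[291.2245 250.6111]
[ 0.5769 -0.1596] 65.0
the job is handed in; nothing more can be done
handed in
```

I handed the job in. The shutter is open to its stop and the crank is home on the shaft and released. By my camera estimate the jar mouth is within about 1.5 mm of centre under the blue spout.

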